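# Fit a bearing on the stub axle and snap its retaining cap home

## Task

Slip the smaller of the two loose ball bearings over the upright stub axle of the sprung assembly stand until it lies flat on the axle's shoulder, and let go of it. Then press the grey snap cap, open end down, onto the axle until it clicks past the sprung balls and is fully home, and keep pressing after the force drops: finish with the gripper still on the cap, pushing it down so that the sprung head stays clearly sunk, but never push the head to the bottom of its travel. Leave the other tools and parts where they are.

Things in the scene. Friction and masses are not known exactly. Their poses are not given: they have to be found in the camera images.
- bearing_mid (a point): centre of the smaller loose ball bearing (steel ring, outer diameter 62 mm, bore 26 mm, 16 mm thick), half-way up; it lies flat on the bench, its z axis is the bore's axis. Mass about 0.16 kg.
- cap_mid (a point): centre, half-way up, of the snap cap: grey plastic, round, ribbed, 36 mm high, 33 mm across, with a 38 mm rim 4 mm high at its open lower end. It stands open end down; z points to its closed flat top, 18 mm above this point.
- axle_seat (a point): centre of the shoulder (36 mm across) on the stand's sprung head, 60 mm above the bench, where the bearing must lie. The axle rises from here along z: 23 mm thick for 10 mm, narrowing to a 15 mm nose from 15 mm up. With the cap fully home, the cap's centre is 35 mm above this point; if the cap only rests on the sprung balls it is about 46 mm above.
- axle_tip (a point): centre of the flat top (9 mm across) of the axle's tapered nose, 48 mm above axle_seat; the cap's roof meets it when home. 23 mm below it, four sprung steel balls stand out to a 22 mm circle: the bearing passes them freely, the cap's lip has to push them in.
- head (a joint): how far the stand's sprung head (shoulder and axle) is pushed down, m: 0 at rest, stop at 0.010. With the bearing on it starts to sink at about 1.5 N of push and sinks 1 mm for each further 2.2 N. The click takes about 7 to 14 N: the head sinks 3 to 5 mm, then springs back up. Clearly sunk means 2 to 7 mm.
- big_bearing: larger loose bearing, 80 mm across, 22 mm thick, flat on the bench; not to be used. Origin: centre of its underside.
- bolt: hex bolt 58 mm long lying on the bench, 20 mm high, not to be moved. Origin: centre of its underside, y along it.
- nut: hex nut 27 mm wide, 13 mm high, flat on the bench, not to be moved. Origin: centre of its underside.
- bearing: the smaller bearing, as above; origin: centre of its underside.
- cap: the snap cap, as above; origin: centre of its mouth (underside). Inside the mouth is a lip 4 mm high, about 18 mm across; above it the bore is about 24 mm across and ends 31 mm above the mouth. Mass about 0.06 kg.
- stand: the assembly stand: grey base 96 mm square and 30 mm high, fixed to the bench, with the sprung head and upright stub axle on it; origin: centre of its underside, on the axle's axis.
There are look-alikes about, which are no part of the job. Leave any black or red look-alike of the bearing alone.

How it is judged:
By the outcome, as a careful person would: the job done as asked, in the order asked, and still so for the second after the job is handed in, while the arm keeps its last pose, push and grip.
It also fails if it takes over 56 s, if anything falls off the work surface, if the arm or the gripper's body presses on something with over 40 N, if the wrist force passes 120 N, or if a joint passes its speed limit or range.

## Robot

A 7-joint arm with a two-finger parallel gripper is mounted at the origin on a cart in front of the work surface, level with it; the furniture and walls round the work are solid. World frame = base frame: x ahead of the robot, y to its left, z up, the work surface at z = 0. Lengths are in m, angles in rad, forces in N, time in s.
With the tool pointing down it reaches from about 0.4 to 0.85 m from the base axis. Payload 4.4 kg.
Tool frame: the origin (TCP) lies midway between the tips of the shut fingers; the grasp point (between the pads) lies 19 mm behind it; z points along the fingers, y is the line along which they close (so a half turn about z gives the same grasp; the last joint's range is limited). The gripper opens to 94 mm and grips with 3 to 60 N. Pads are 16 mm wide; open, the fingers measure 119 mm over their backs; the gripper's body (75 mm by 177 mm) begins 78 mm behind the grasp point.
Start: joints at [1.196, 0.628, 0.038, 1.517, -0.027, 0.996, -0.02], TCP at [0.198, -0.619, 0.205] pointing down, gripper open.
Joint ranges: [-3.06, 3.06], [-0.37, 2.12], [-1.25, 1.32], [0.18, 2.47], [-1.1, 4.24], [0.23, 1.98], [-2.94, 2.94]. Speed limits (rad/s): [2.57, 2.57, 3.14, 3.14, 3.14, 3.14, 3.14].

## Interface

Orientations are given as a unit quaternion [x, y, z, w].
In Python, from rig import readout, imaging, env gives the robot as it stands.
- The arm moves only by the tool move_arm, never from a script. Its argument "targets" is a list of rows, each a list of 4 numbers: the shift along the tool's x, y, z in m, then the turn about the tool's z in degrees. In form: [[dx, dy, dz, roll], ...]. A call has 1 to 8 rows; each row is the pose to reach, as a shift and turn from the pose commanded when the call began, along the tool's axes at that moment; what a row does not reach only later rows make up. A row lasts 1/10 s, in which the tool goes at most 50 mm and 8.59 degrees, less where a joint would pass 70% of its speed; a pose out of reach is approached as far as the arm can. A call with a gripper value outside its range is refused whole. "grip" is the finger opening in m, from 0 to 0.094, set as the call begins (left out, the last holds). The fingers move at their own pace and stop on an object; "newtons" is the grip in N (left out, the last holds). Time passes only in rows, so rows that repeat a pose let the fingers close. It gives the time, the measured TCP pose, the force, the opening and the grip force at its end, in the units of the state.
- readout.get_obs(): the state, without advancing time (a new reading comes with each control period).
- imaging.snapshot(name): name is "scene" or "top" or "wrist"; returns the picture (420x560x3 uint8, red, green, blue); there is no depth.
- imaging.get_calibration(name): a dict with "K" (3x3 intrinsics, pixels), "eye" and "orientation" of the camera in the world; the wrist camera has in their place "mount" (4x4, takes a point from camera to tool coordinates, whose origin is the TCP and whose axes are the flange's). Camera axes: x right, y down, z forward; pixel columns grow to the right and rows downward; lengths in m; the calibration is good to about 2 mm. A picture is of the moment at which its call begins: read the wrist's pose just before it. get_calibration takes no time and is no camera call.
- env.finish_job(): hands the job in; it is judged then, once.
The state is a dict: "time_s": time; "qpos": joint angles; "dq": joint speeds; "tau": joint torques, N m; "position": TCP position; "orientation": TCP orientation; "force": force on the tool from outside, world axes, zero at the start; "moment": the same for the moment, N m; "width": opening from 0.0 (shut) to 1.0 (fully open); "gripper_force": force on a finger pad.
Only numpy, scipy, OpenCV 4.12 (cv2) and the standard library are available. Lean on these libraries where they do the work, as an engineer would, in place of code of your own. Each camera call takes 0.05 s, during which the arm holds its last target. There are 200 camera calls.

## Working session

There is one attempt and no reset: what is moved stays moved. The work goes in short steps, Python scripts to look and compute and a tool call to move; the robot and the scene stay as the last step left them, time stands still between calls to the robot, and variables do not carry over. Pictures are saved under pics/ and viewed, at most 10 in all, crops included, and the job is handed in when it is done.

Besides the shell and the picture viewer there is one more tool, called after ">>>" by a JSON object that holds its "method" and its "body". move_arm: Moves the arm, as the interface text tells. Its arguments: {"type":"object","properties":{"targets":{"type":"array"},"grip":{"type":"number"},"newtons":{"type":"number"}},"required":["targets"]}

```bash
mkdir -p pics; python3 - <<'E'
from rig import readout, imaging
import cv2,numpy as np
o=readout.get_obs(); print({k:np.round(v,3) for k,v in o.items()})
for n in("scene","top"):
    im=imaging.snapshot(n); cv2.imwrite(f"pics/{n}0.png",im[:,:,::-1])
for n in("scene","top","wrist"):
    print(n,imaging.get_calibration(n))
E
```

```text
{'time_s': np.float64(0.0), 'qpos': array([ 1.196,  0.629,  0.038,  1.518, -0.027,  0.996, -0.02 ]), 'dq': array([-0.001,  0.001,  0.001,  0.001, -0.   , -0.   , -0.001]), 'tau': array([ 0.0000e+00, -5.4972e+01,  1.1430e+00, -1.8663e+01, -5.2000e-02,
        2.4000e-02,  0.0000e+00]), 'position': array([ 0.197, -0.619,  0.205]), 'orientation': array([ 0.988,  0.154, -0.   , -0.001]), 'force': array([-1.532, -0.079, -0.339]), 'moment': array([-0.028, -0.049, -0.021]), 'gripper_force': np.float64(0.0), 'width': np.float64(1.0)}
scene {'K': array([[446.93798349,   0.        , 281.18779433],
       [  0.        , 446.93798349, 211.97170951],
       [  0.        ,   0.        ,   1.        ]]), 'eye': array([-0.0742088 ,  0.38340948,  0.68642026]), 'orientation': array([-0.41560872,  0.80073851, -0.38095959,  0.20237839])}
top {'K': array([[472.75467103,   0.        , 287.45070513],
       [  0.        , 472.75467103, 212.36462842],
       [  0.        ,   0.        ,   1.        ]]), 'eye': array([ 0.41063214, -0.00483677,  1.40251063]), 'orientation': array([ 0.70847889, -0.70424202,  0.03511985, -0.02945243])}
wrist {'K': array([[299.79707797,   0.        , 274.25977414],
       [  0.        , 299.79707797, 212.79810917],
       [  0.        ,   0.        ,   1.        ]]), 'mount': array([[ 4.09556011e-04, -9.61178318e-01, -2.75927659e-01,
         8.04974561e-02],
       [ 9.99999761e-01,  2.39810479e-04,  6.48921101e-04,
         1.15891604e-03],
       [-5.57558549e-04, -2.75927858e-01,  9.61178186e-01,
        -1.79640998e-01],
       [ 0.00000000e+00,  0.00000000e+00,  0.00000000e+00,
         1.00000000e+00]])}
```

View pics/top0.png

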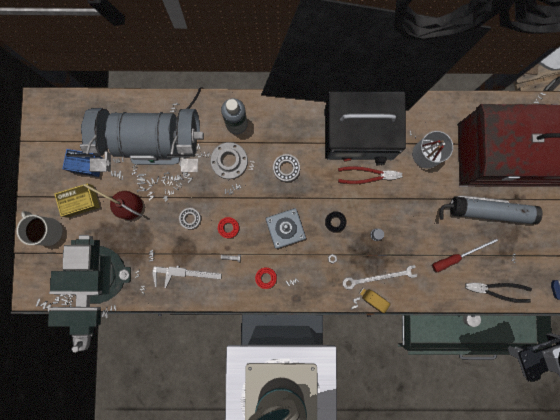

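View pics/scene0.png

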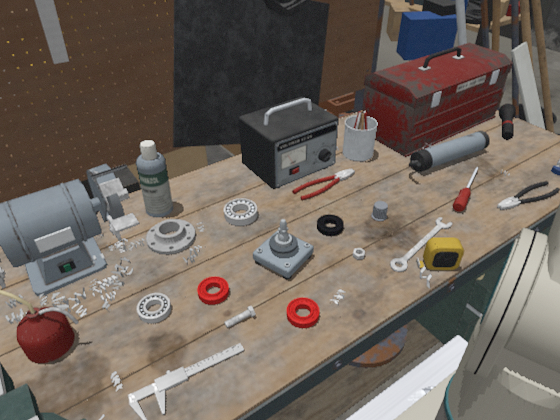

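The top view has these candidates. The small steel ring is at (189,218), the larger bearing at (286,168), a flange at (228,158), red rings at (229,228) and (266,279), and a black ring at (336,222). The stand is at (286,228) and the grey cap at (378,234). The ring at (189,218) is about 21 px across (62 mm), steel, so it fits the smaller bearing. I'll confirm that in a crop.

```bash
cat > h.py <<'E'
import numpy as np,cv2
from scipy.spatial.transform import Rotation as R
from rig import readout,imaging
def cam(n,o=None):
    c=imaging.get_calibration(n)
    if n!="wrist": return c["K"],np.array(c["eye"]),R.from_quat(c["orientation"]).as_matrix()
    T=R.from_quat(o["orientation"]).as_matrix();M=c["mount"]
    return c["K"],np.array(o["position"])+T@M[:3,3],T@M[:3,:3]
def ray(C,uv): 
    K,e,Rm=C; d=Rm@np.linalg.inv(K)@[uv[0],uv[1],1]; return e,d/np.linalg.norm(d)
def onz(C,uv,z):
    e,d=ray(C,uv); return e+d*(z-e[2])/d[2]
def proj(C,p):
    K,e,Rm=C; q=K@Rm.T@(np.array(p)-e); return q[:2]/q[2]
def blobs(im,roi,sat=45,vmin=90,amin=40):
    u0,v0,u1,v1=roi; h=cv2.cvtColor(im[v0:v1,u0:u1],cv2.COLOR_RGB2HSV)
    m=((h[...,1]<sat)&(h[...,2]>vmin)).astype(np.uint8)
    cs,_=cv2.findContours(m,cv2.RETR_EXTERNAL,cv2.CHAIN_APPROX_NONE)
    return [(c+[u0,v0]).astype(np.float32) for c in cs if cv2.contourArea(c)>amin]
def shot(n):
    o=readout.get_obs(); return o,imaging.snapshot(n),cam(n,o)
E
python3 - <<'E'
from h import *
o,im,C=shot("top"); 
cv2.imwrite("pics/c1.png",np.hstack([cv2.resize(im[190:250,u:u+60,::-1],(360,360),interpolation=cv2.INTER_CUBIC) for u in(160,256)]+[]))
o2,im2,C2=shot("scene")
def rep(nm,im,C,roi,z):
    for c in blobs(im,roi):
        (x,y),r=cv2.minEnclosingCircle(c); print(nm,np.round((x,y,r),1),"bbox",cv2.boundingRect(c),np.round(onz(C,(x,y),z),4))
rep("bear top",im,C,(170,200,208,236),.016); rep("cap top",im,C,(366,222,392,246),.036); rep("stand",im,C,(260,202,312,254),.03)
rep("bear sc",im2,C2,(132,288,178,326),.008); rep("cap sc",im2,C2,(366,195,396,224),.018)
print(proj(C2,onz(C,(189,218),.016)),proj(C2,onz(C,(378,234),.036)))
E
```

```text
bear top [188.5 213.   20.6] bbox (170, 203, 38, 26) [0.5339 0.2753 0.016 ]
cap top [378.5 233.    6.1] bbox (374, 228, 11, 12) [ 0.4776 -0.2794  0.036 ]
stand [285.  228.   22.4] bbox (263, 208, 43, 41) [ 0.4907 -0.0086  0.03  ]
bear sc [154.5 306.5  29.1] bbox (132, 288, 46, 38) [0.5223 0.2697 0.008 ]
cap sc [380.7 207.7   8.2] bbox (373, 200, 15, 15) [ 0.4825 -0.2913  0.018 ]
[152.49629749 305.73680691] [380.0465524  205.44921292]
```

View pics/c1.png

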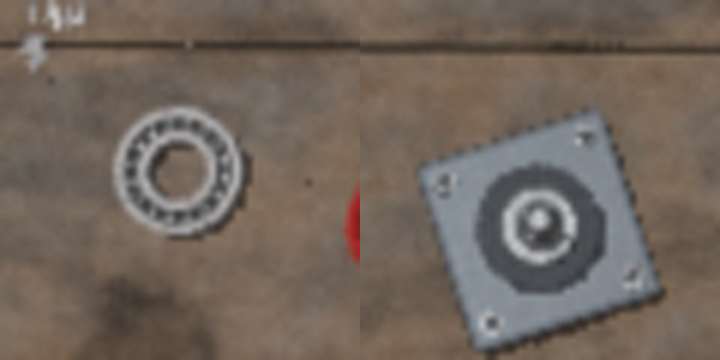

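The ring at (189.9,218.6) is plain steel with balls and about 63 mm across, so it is the smaller bearing. The stand's axle tip is at (346,227). I'll pass over the cap first for a wrist view, then the stand, then the bearing.

```bash
cat >> h.py <<'E'
def delta(goal,yaw=None):
    o=readout.get_obs(); T=R.from_quat(o["orientation"]).as_matrix(); d=T.T@(np.array(goal)-o["position"])
    y=np.degrees(np.arctan2(T[1,0],T[0,0])); print("goal",np.round(goal,4),"pos",np.round(o["position"],4),"yaw",round(y,2),"-> d mm",np.round(d*1e3,1),"roll",None if yaw is None else round(-(yaw-y),2),"t",round(o["time_s"],2),"F",np.round(o["force"],1),"tiltz",np.round(T[:,2],4))
E
python3 - <<'E'
from h import *
C=cam("top"); print(onz(C,(189.4,218.3),.016))
delta((.478,-.28,.205)); delta((.49,-.009,.205)); delta((.525,.275,.205))
E
```

```text
[0.51834026 0.27225403 0.016     ]
goal [ 0.478 -0.28   0.205] pos [ 0.1974 -0.6189  0.2049] yaw 17.69 -> d mm [ 3.703e+02 -2.376e+02  2.000e-01] roll None t 0.2 F [-0.6  0.2  0.4] tiltz [-4.0e-04  1.1e-03 -1.0e+00]
goal [ 0.49  -0.009  0.205] pos [ 0.1974 -0.6189  0.2049] yaw 17.69 -> d mm [ 464.1 -492.1    0.5] roll None t 0.2 F [-0.6  0.2  0.4] tiltz [-4.0e-04  1.1e-03 -1.0e+00]
goal [0.525 0.275 0.205] pos [ 0.1974 -0.6189  0.2049] yaw 17.69 -> d mm [ 583.7 -752.     0.8] roll None t 0.2 F [-0.6  0.2  0.4] tiltz [-4.0e-04  1.1e-03 -1.0e+00]
```

>>> {"method": "move_arm", "body": {"targets": [[0.37,-0.238,0,0],[0.37,-0.238,0,0],[0.37,-0.238,0,0],[0.37,-0.238,0,0],[0.37,-0.238,0,0],[0.37,-0.238,0,0],[0.37,-0.238,0,0],[0.37,-0.238,0,0]], "grip": 0.094}}

```text
time_s: 1.0
position: [0.4533, -0.3092, 0.2056]
orientation: [0.988, 0.154, 0.0, 0.0]
force: [1.1, -0.2, 0.2]
width: 0.998
gripper_force: 0.0
```

>>> {"method": "move_arm", "body": {"targets": [[0.04,-0.026,0,0],[0.04,-0.026,0,0],[0.04,-0.026,0,0],[0.04,-0.026,0,0]]}}

```text
time_s: 1.4
position: [0.4815, -0.2752, 0.2054]
orientation: [0.988, 0.153, -0.001, 0.0]
force: [0.3, -0.4, -0.3]
width: 0.997
gripper_force: 0.0
```

```bash
python3 - <<'E'
from h import *
o,im,C=shot("wrist"); cv2.imwrite("pics/w1.png",im[:,:,::-1]); delta((.478,-.28,.205))
print(proj(C,(.478,-.28,.036)), proj(C,(.478,-.28,0)))
for c in blobs(im,(0,0,560,420),40,90,200):
    x,y,w,h=cv2.boundingRect(c); (cx,cy),r=cv2.minEnclosingCircle(c); print(np.round((cx,cy,r),1),(x,y,w,h),np.round(onz(C,(cx,cy),.036),4))
np.save("w1.npy",im)
E
```

```text
goal [ 0.478 -0.28   0.205] pos [ 0.4813 -0.2756  0.2054] yaw 17.53 -> d mm [-4.5  3.2  0.4] roll None t 1.45 F [ 0.9 -0.9  0.3] tiltz [-8.e-04 -7.e-04 -1.e+00]
[275.9684443 200.6482916] [275.79128046 194.11937025]
[279.  404.5 108.2] (171, 361, 217, 51) [ 0.1827 -0.379   0.036 ]
[377.  348.   83.5] (294, 338, 167, 60) [ 0.3194 -0.4783  0.036 ]
[186.5 348.5  98. ] (89, 337, 196, 75) [ 0.2386 -0.2256  0.036 ]
[536.  308.5  28.9] (510, 289, 50, 38) [ 0.4418 -0.656   0.036 ]
[194.5 307.5  29. ] (173, 288, 44, 40) [ 0.3057 -0.2211  0.036 ]
[475.  287.   44.3] (431, 280, 89, 15) [ 0.4461 -0.5629  0.036 ]
[ 32.9 298.5  38.3] (0, 277, 72, 42) [ 0.2546 -0.0148  0.036 ]
[263.  282.   69.1] (194, 259, 139, 42) [ 0.3695 -0.297   0.036 ]
[392.  285.   58.7] (351, 243, 83, 85) [ 0.416  -0.4584  0.036 ]
[157.  284.5  59.1] (112, 242, 88, 86) [ 0.3244 -0.1666  0.036 ]
[ 67.5 239.5  17.1] (51, 232, 34, 16) [ 0.3524 -0.0482  0.036 ]
[515.2 248.4  23.9] (495, 230, 45, 39) [ 0.51  -0.585  0.036]
[164.5 218.4  11.4] (154, 208, 22, 22) [ 0.4158 -0.1574  0.036 ]
[276.9 196.7  15.3] (262, 182, 30, 27) [ 0.483  -0.2795  0.036 ]
[522.  210.5  56.3] (485, 168, 75, 86) [ 0.5563 -0.5674  0.036 ]
[373.5 159.5  26.6] (347, 148, 54, 28) [ 0.5585 -0.3723  0.036 ]
[ 53.5 115.5  64.6] (0, 69, 104, 92) [ 0.4959 -0.0158  0.036 ]
[361.9  64.6  28.4] (335, 45, 56, 35) [ 0.6469 -0.3218  0.036 ]
[491.   33.5  71.6] (423, 0, 137, 79) [ 0.7146 -0.4378  0.036 ]
[342.5  12.   29.9] (313, 0, 60, 34) [ 0.6862 -0.2845  0.036 ]
[97.4 15.  53.5] (45, 0, 105, 40) [ 0.6082 -0.0478  0.036 ]
```

View pics/w1.png

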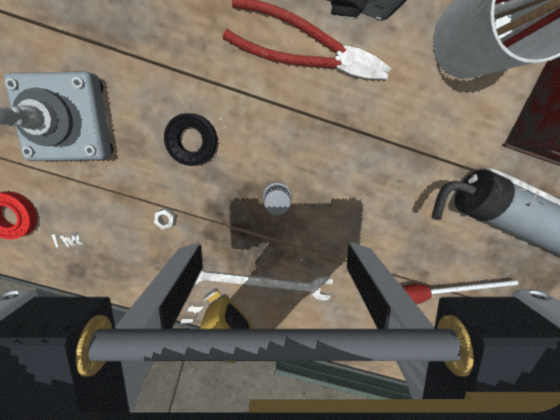

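The cap is at (277,196) and the black ring at (190,139). The cap's estimated top position, about (0.480,-0.279), agrees with the top view to about 3 mm. Next stop is over the stand.

>>> {"method": "move_arm", "body": {"targets": [[0.09,-0.252,0,0],[0.09,-0.252,0,0],[0.09,-0.252,0,0],[0.09,-0.252,0,0],[0.09,-0.252,0,0],[0.09,-0.252,0,0],[0.09,-0.252,0,0],[0.09,-0.252,0,0]]}}

```text
time_s: 2.25
position: [0.4916, -0.0087, 0.2055]
orientation: [0.988, 0.153, -0.0, 0.001]
force: [0.4, -0.8, -0.2]
width: 1.001
gripper_force: 0.0
```

```bash
python3 - <<'E'
from h import *
o,im,C=shot("wrist"); cv2.imwrite("pics/w2.png",cv2.resize(im[100:300,180:380,::-1],(600,600),interpolation=cv2.INTER_CUBIC)); delta((.518,.272,.205))
Ct=cam("top"); p=onz(Ct,(256+540/6-.5,190+224/6-.5),.09); print(p,proj(C,(p[0],p[1],.108)),proj(C,(p[0],p[1],.03)))
E
```

```text
goal [0.518 0.272 0.205] pos [ 0.4916 -0.0093  0.2055] yaw 17.47 -> d mm [ 1.097e+02 -2.604e+02  2.000e-01] roll None t 2.3 F [ 0.1 -0.4 -0.5] tiltz [ 0.     -0.0013 -1.    ]
[ 0.49149493 -0.17681326  0.09      ] [431.4460443  261.94007002] [400.15977645 235.09703236]
```

View pics/w2.png

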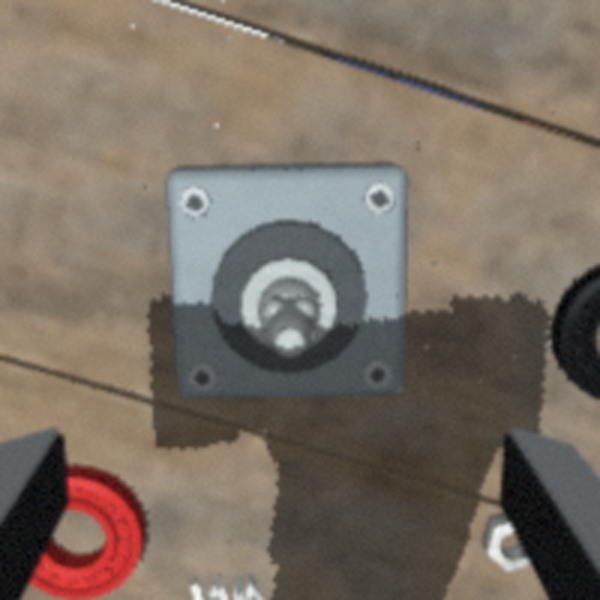

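The crop shows the axle tip at crop (289,340), the white shoulder ring centred at (289,304), and four base screws. (The tip in the top view is at (286,227); I misread the second panel's offset.)

```bash
python3 - <<'E'
from h import *
o=readout.get_obs();C=cam("wrist",o);f=lambda x,y:(180+x/3-.33,100+y/3-.33)
print("tip",onz(C,f(289,340),.108),"sho",onz(C,f(289,303),.06),"base",onz(C,f(288.7,288.2),.03),"disc",onz(C,f(289,296),.035))
Ct=cam("top");g=lambda x,y:(256+(x-360)/6-.4,190+y/6-.4)
print("top: tip",onz(Ct,g(539,219),.108),"sho",onz(Ct,g(540,226),.06),"base",onz(Ct,g(539,230),.03))
im=np.load("w1.npy"); cv2.imwrite("pics/c2.png",cv2.resize(im[170:220,250:310,::-1],(600,500),interpolation=cv2.INTER_CUBIC))
E
```

```text
tip [ 0.49315536 -0.01207978  0.108     ] sho [ 0.49372225 -0.01227232  0.06      ] base [ 0.49263505 -0.0127223   0.03      ] disc [ 0.4907003  -0.01342395  0.035     ]
top: tip [ 0.4913902 -0.0095694  0.108    ] sho [ 0.49106526 -0.01023874  0.06      ] base [ 0.49091946 -0.00988663  0.03      ]
```

>>> {"method": "move_arm", "body": {"targets": [[0.11,-0.26,0,0],[0.11,-0.26,0,0],[0.11,-0.26,0,0],[0.11,-0.26,0,0],[0.11,-0.26,0,0],[0.11,-0.26,0,0],[0.11,-0.26,0,0],[0.11,-0.26,0,0]]}}

```text
time_s: 3.1
position: [0.5183, 0.2723, 0.205]
orientation: [0.988, 0.153, -0.0, 0.001]
force: [0.5, -0.4, 1.0]
width: 1.002
gripper_force: 0.0
```

```bash
python3 - <<'E'
from h import *
o,im,C=shot("wrist"); cv2.imwrite("pics/w3.png",cv2.resize(im[130:280,200:350,::-1],(600,600),interpolation=cv2.INTER_CUBIC)); delta((.518,.272,.06))
print(proj(C,(.518,.272,.016)))
E
```

```text
goal [0.518 0.272 0.06 ] pos [0.5184 0.2712 0.2052] yaw 17.46 -> d mm [-1.000e-01 -1.200e+00  1.452e+02] roll None t 3.15 F [-0.8 -0.2 -0.4] tiltz [-2.0e-04 -2.3e-03 -1.0e+00]
[273.03641308 193.59080749]
```

View pics/w3.png

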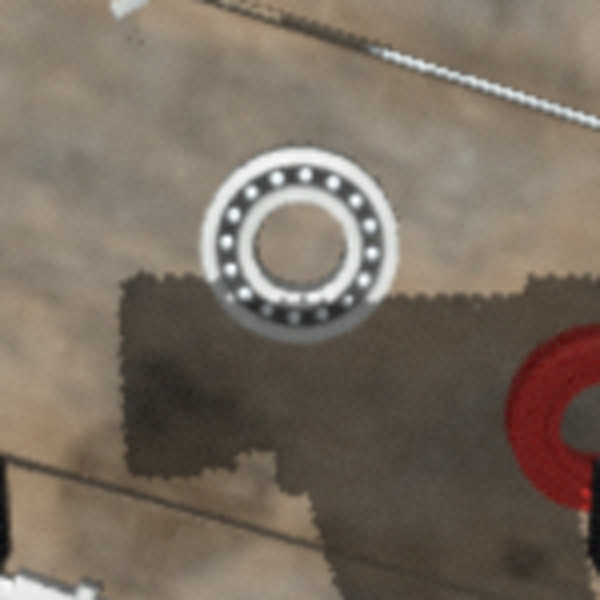

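The smaller bearing (steel, balls visible) is at crop (299,246). The red ring stays clear of the fingers.

```bash
python3 - <<'E'
from h import *
o=readout.get_obs();C=cam("wrist",o)
p=onz(C,(200+299/4-.4,130+246/4-.4),.016);print(p); delta((p[0],p[1],.003))
E
```

```text
[0.52166242 0.27024904 0.016     ]
goal [0.5217 0.2702 0.003 ] pos [0.5184 0.2712 0.2052] yaw 17.46 -> d mm [  2.9   1.5 202.2] roll None t 3.15 F [-0.8 -0.2 -0.4] tiltz [-2.0e-04 -2.3e-03 -1.0e+00]
```

View pics/c2.png

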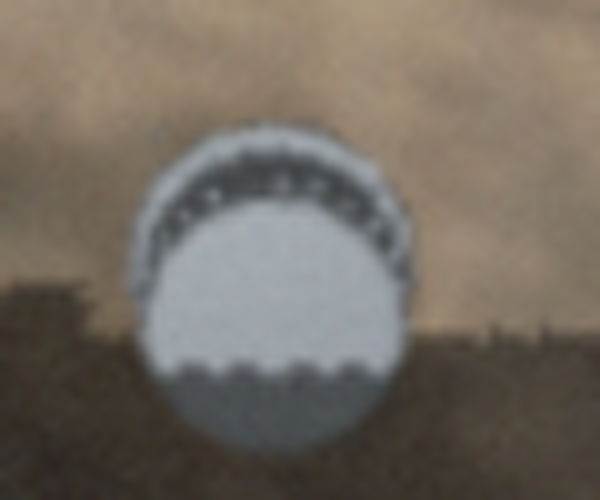

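The cap's flat top is centred at crop (275,327), which is image (277,202). Now down to the bearing.

>>> {"method": "move_arm", "body": {"targets": [[0.003,0.001,0.05,0],[0.003,0.001,0.1,0],[0.003,0.001,0.15,0],[0.003,0.001,0.17,0],[0.003,0.001,0.18,0],[0.003,0.001,0.19,0],[0.003,0.001,0.19,0]]}}

```text
time_s: 3.85
position: [0.5212, 0.2734, 0.0155]
orientation: [0.988, 0.153, 0.0, 0.0]
force: [0.3, -0.9, 0.0]
width: 0.998
gripper_force: 0.0
```

```bash
python3 - <<'E'
from h import *
delta((.5217,.2702,.003))
o,im,C=shot("wrist"); print(proj(C,(.5217,.2702,.016)))
for c in blobs(im,(150,100,400,340),50,80,300):
    (x,y),r=cv2.minEnclosingCircle(c); print(np.round((x,y,r),1),cv2.boundingRect(c),onz(C,(x,y),.016))
cv2.imwrite("pics/w4.png",im[:,:,::-1])
E
```

```text
goal [0.5217 0.2702 0.003 ] pos [0.5212 0.2734 0.0155] yaw 17.6 -> d mm [-0.4  3.2 12.5] roll None t 3.85 F [ 0.3 -0.9  0. ] tiltz [ 2.e-04 -5.e-04 -1.e+00]
[277.22119502 256.53827001]
[274.5 337.5 124.5] (150, 335, 250, 5) [0.46202495 0.25308638 0.016     ]
[375.  284.5  48.8] (350, 242, 50, 86) [0.52212529 0.2017771  0.016     ]
[256.8 231.5 143.3] (150, 110, 250, 218) [0.53415446 0.2877509  0.016     ]
[345.3 130.   61.5] (291, 100, 109, 62) [0.60892468 0.25699398 0.016     ]
[219.9 112.4  19. ] (202, 100, 36, 26) [0.59638992 0.32825969 0.016     ]
```

View pics/w4.png

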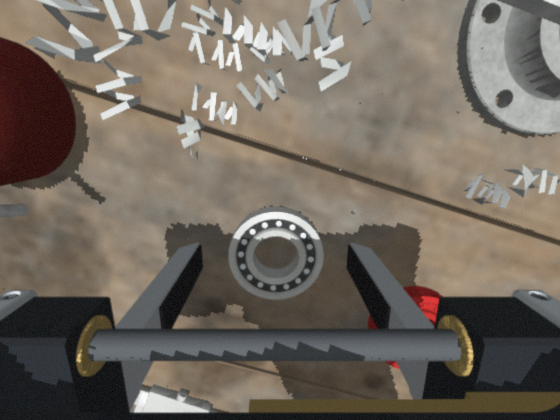

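The bearing is centred between the open fingers at (276.5,253.5). I go down 12 mm and 1 mm forward, then close.

>>> {"method": "move_arm", "body": {"targets": [[0.001,0.001,0.006,0],[0.001,0.001,0.0125,0],[0.001,0.001,0.0125,0]]}}

```text
time_s: 4.2
position: [0.5217, 0.2738, 0.0027]
orientation: [0.988, 0.154, -0.0, 0.0]
force: [-0.7, -0.2, 0.2]
width: 0.998
gripper_force: 0.0
```

>>> {"method": "move_arm", "body": {"targets": [[0,0,0,0],[0,0,0,0],[0,0,0,0],[0,0,0,0],[0,0,0,0],[0,0,0,0],[0,0,0,0],[0,0,0,0]], "grip": 0.05, "newtons": 25}}

```text
time_s: 5.0
position: [0.522, 0.2739, 0.0031]
orientation: [0.988, 0.154, 0.0, 0.0]
force: [-0.2, -1.1, 1.8]
width: 0.654
gripper_force: 25.0
```

>>> {"method": "move_arm", "body": {"targets": [[0,0,-0.02,0],[0,0,-0.06,0],[0,0,-0.11,0],[0,0,-0.147,0],[0,0,-0.147,0]]}}

```text
time_s: 5.5
position: [0.5252, 0.2759, 0.1552]
orientation: [0.988, 0.154, 0.005, -0.002]
force: [0.9, 0.0, -0.9]
width: 0.657
gripper_force: 25.0
```

```bash
python3 - <<'E'
from h import *
o,im,C=shot("wrist"); cv2.imwrite("pics/w5.png",cv2.resize(im[180:330,190:360,::-1],(680,600),interpolation=cv2.INTER_CUBIC)); np.save("w5.npy",im)
delta((.4935,-.0122,.15))
E
```

```text
goal [ 0.4935 -0.0122  0.15  ] pos [0.5233 0.2748 0.1524] yaw 17.69 -> d mm [-115.7  264.4    1.5] roll None t 5.55 F [-0.5  0.3 -3.1] tiltz [ 0.0045  0.0027 -1.    ]
```

View pics/w5.png

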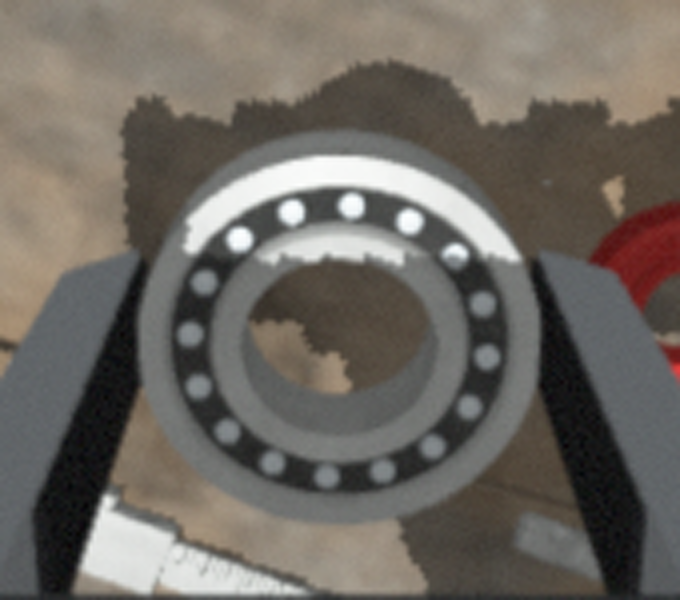

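The bearing is held flat and the ball-circle centre is at crop (339,342). I carry it over the axle and look again with the tip visible nearby.

>>> {"method": "move_arm", "body": {"targets": [[-0.116,0.264,0,0],[-0.116,0.264,0,0],[-0.116,0.264,0,0],[-0.116,0.264,0,0],[-0.116,0.264,0,0],[-0.116,0.264,0,0],[-0.116,0.264,0,0],[-0.116,0.264,0,0]]}}

```text
time_s: 6.35
position: [0.4903, -0.0136, 0.1486]
orientation: [0.988, 0.153, -0.001, -0.0]
force: [0.3, 0.4, -2.1]
width: 0.652
gripper_force: 25.0
```

>>> {"method": "move_arm", "body": {"targets": [[0,0,0,0],[0,0,0,0]]}}

```text
time_s: 6.55
position: [0.4914, -0.011, 0.1494]
orientation: [0.988, 0.155, -0.0, -0.0]
force: [0.1, 0.0, -1.2]
width: 0.652
gripper_force: 25.0
```

```bash
python3 - <<'E'
from h import *
ims=[]
for i in range(1): o,im,C=shot("wrist")
np.save("w6.npy",im); cv2.imwrite("pics/w6.png",cv2.resize(im[180:330,190:360,::-1],(680,600),interpolation=cv2.INTER_CUBIC))
delta((.4935,-.0122,.15))
M=imaging.get_calibration("wrist")["mount"];K=C[0]
d=M[:3,:3]@np.linalg.inv(K)@[274.35,265.1,1]; e=M[:3,3]; print("bore in tool",e+d*(-.012-e[2])/d[2])
E
```

```text
goal [ 0.4935 -0.0122  0.15  ] pos [ 0.4915 -0.0112  0.1496] yaw 17.86 -> d mm [ 1.6  1.6 -0.4] roll None t 6.6 F [-0.2 -0.9 -2.9] tiltz [-7.e-04  6.e-04 -1.e+00]
bore in tool [-0.00095548  0.00134022 -0.012     ]
```

View pics/w6.png

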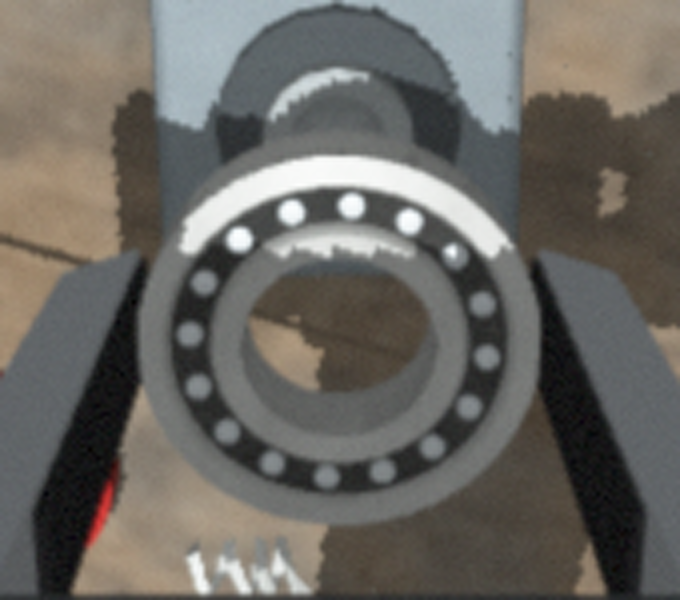

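This shows the bearing held, with the stand's disc and shoulder behind it. The disc centre at u≈339.5 matches the bore at u=339, so they are aligned sideways. For the forward offset I'll check the shoulder's far edge at crop (340,68).

```bash
python3 - <<'E'
from h import *
o=readout.get_obs(); C=cam("wrist",o); T=R.from_quat(o["orientation"]).as_matrix()
inv=lambda p:T.T@(np.array(p)-o["position"])
e=inv(onz(C,(190+340/4-.4,180+68/4-.4),.06)); print("shoulder far edge tool",e,"centre x",e[0]-.018)
for p in((.4932,-.0121,.108),(.4937,-.0123,.06)): print(inv(p))
E
```

```text
shoulder far edge tool [0.01871549 0.00164679 0.08956986] centre x 0.0007154914031180827
[0.00136088 0.00145234 0.04157829]
[0.00179841 0.00183297 0.08957781]
```

>>> {"method": "move_arm", "body": {"targets": [[0.002,0,0,0],[0.002,0,0.02,0],[0.002,0,0.04,0],[0.002,0,0.055,0],[0.002,0,0.065,0],[0.002,0,0.068,0],[0.002,0,0.068,0]]}}

```text
time_s: 7.3
position: [0.4936, -0.012, 0.0819]
orientation: [0.988, 0.154, -0.0, -0.0]
force: [-0.6, 0.6, -0.6]
width: 0.651
gripper_force: 25.0
```

>>> {"method": "move_arm", "body": {"targets": [[0,0,0.004,0],[0,0,0.008,0],[0,0,0.012,0],[0,0,0.015,0],[0,0,0.0165,0],[0,0,0.0165,0]]}}

```text
time_s: 7.9
position: [0.4934, -0.0122, 0.0653]
orientation: [0.988, 0.154, -0.0, -0.0]
force: [0.5, 0.4, -2.3]
width: 0.652
gripper_force: 25.0
```

```bash
python3 - <<'E'
from h import *
for i in range(3):
    o,im,C=shot("wrist"); print(np.round(o["position"],4),np.round(o["force"],1),np.round(o["moment"],2))
np.save("w7.npy",im)
E
```

```text
[ 0.4934 -0.0122  0.0653] [ 0.5  0.4 -2.3] [0.02 0.07 0.01]
[ 0.4934 -0.0122  0.0654] [ 0.4 -0.1 -1.4] [ 0.02 -0.02  0.03]
[ 0.4935 -0.0122  0.0655] [ 0.7 -0.5 -2.1] [ 0.04 -0.03  0.  ]
```

No side force, so the bearing is threaded on the axle. I go down the last 2 mm and release.

>>> {"method": "move_arm", "body": {"targets": [[0,0,0.001,0],[0,0,0.002,0],[0,0,0.0025,0],[0,0,0.0025,0]]}}

```text
time_s: 8.45
position: [0.4935, -0.0122, 0.0631]
orientation: [0.988, 0.154, 0.0, 0.0]
force: [-0.2, -0.2, -0.3]
width: 0.652
gripper_force: 25.0
```

>>> {"method": "move_arm", "body": {"targets": [[0,0,0,0],[0,0,0,0],[0,0,0,0],[0,0,0,0],[0,0,0,0],[0,0,0,0]], "grip": 0.085}}

```text
time_s: 9.05
position: [0.4935, -0.0122, 0.063]
orientation: [0.988, 0.154, 0.0, 0.0]
force: [0.4, 0.3, 0.7]
width: 0.903
gripper_force: 0.0
```

```bash
python3 - <<'E'
from h import *
o,im,C=shot("wrist"); a=np.load("w7.npy"); np.save("w8.npy",im)
print(o["position"],o["force"],o["width"])
# bright annulus extents
for n,i in(("held",a),("rel",im)):
    g=cv2.medianBlur(cv2.cvtColor(i,cv2.COLOR_RGB2GRAY),3)[180:330,190:360]
    c=cv2.HoughCircles(g,cv2.HOUGH_GRADIENT,1,20,param1=100,param2=25,minRadius=30,maxRadius=65); print(n,c)
E
```

```text
[ 0.49352447 -0.01223824  0.06299627] [0.42453802 0.34393591 0.65254289] 0.9034462981552736
held [[[84.5 89.5 51.2]
  [81.5 68.5 44.5]]]
rel [[[ 83.5  79.5  51.9]
  [ 85.5 101.5  46.3]]]
```

Released. I rise and check that the bearing lies flat on the shoulder.

>>> {"method": "move_arm", "body": {"targets": [[0,0,-0.02,0],[0,0,-0.06,0],[0,0,-0.11,0],[0,0,-0.143,0],[0,0,-0.143,0],[0,0,-0.143,0]], "grip": 0.094}}

```text
time_s: 9.7
position: [0.4937, -0.0122, 0.2064]
orientation: [0.988, 0.154, 0.001, 0.0]
force: [-0.0, -0.1, -0.1]
width: 0.997
gripper_force: 0.0
```

```bash
python3 - <<'E'
from h import *
o,im,C=shot("wrist"); np.save("w9.npy",im); print(o["position"],o["force"])
g=cv2.medianBlur(cv2.cvtColor(im,cv2.COLOR_RGB2GRAY),3)
cc=cv2.HoughCircles(g[130:300,180:380],cv2.HOUGH_GRADIENT,1,15,param1=100,param2=20,minRadius=20,maxRadius=45)
print(cc, "expect centre",proj(C,(.4935,-.0122,.076)),proj(C,(.4935,-.0122,.06)),"r",299.8*.031/((C[1][2]-.076)))
# light pixels around predicted outer-ring annulus in wrist view: side symmetry; and top/scene
p=np.array([(.4935+.028*np.cos(t),-.0122+.028*np.sin(t),.076) for t in np.arange(0,6.28,.39)])
print("wrist ring V",[int(g[int(round(v)),int(round(u))]) for u,v in(proj(C,q) for q in p)])
im=np.load("w1.npy");C1=(C[0],)+cam("wrist",dict(position=[.4813,-.2756,.2054],orientation=R.from_matrix(np.array([[np.cos(.306),np.sin(.306),0],[np.sin(.306),-np.cos(.306),0],[0,0,-1]])).as_quat()))[1:]
print("cap top",onz(C1,(277.0,202.2),.036)); delta((.483,-.281,.205))
s=imaging.snapshot("scene");Cs=cam("scene"); 
u,v=np.round(proj(Cs,(.4935,-.0122,.068))).astype(int);print("scene",u,v)
h=cv2.cvtColor(s,cv2.COLOR_RGB2HSV); 
for r in range(v-30,v+26,2): print(r,' '.join("%3d"%x for x in h[r,u-32:u+33:3,2]))
E
```

```text
[ 0.49365052 -0.01224575  0.20644761] [-0.02902789 -0.12828485 -0.08802099]
[[[ 93.5  75.5  28.6]
  [ 22.5 146.5  23.2]]] expect centre [272.84405078 205.4143948 ] [272.89451424 201.8295575 ] r 29.960761329603944
wrist ring V [236, 242, 218, 228, 223, 115, 111, 108, 103, 89, 89, 73, 74, 172, 207, 223, 235]
cap top [ 0.47653022 -0.28200941  0.036     ]
goal [ 0.483 -0.281  0.205] pos [ 0.4928 -0.0123  0.2054] yaw 17.69 -> d mm [-91.  253.1   0.4] roll None t 9.75 F [-0.5  0.2 -1.1] tiltz [-1.1e-03 -1.0e-04 -1.0e+00]
scene 283 235
205 188 162 161 166 163 163 158 158 166 164 165 165 162 164 168 151 150 164 166 168 165 158
207 185 154 172 163 166 170 165 155 154 157 153 151 156 160 155 149 142 158 160 165 168 163
209 152 143 161 170 168 161 162 166 162 151 145 151 156 164 143 155 156 163 161 164 166 160
211 162 176 116 162 158 155 155 151 151 155 153 150 167 156 152 159 161 159 154 156 145 138
213 212 181  83 150 143 150 151 153 153 146 146 153 154 151 145 159 157 158 161 111 151 162
215 194 106  84 142 134 147 152 150 153 150 151 146 140 152 148 160 157 148 116 167 160 168
217 113 114  
[... 1310 characters left out ...]
 113 125 128 127 128 124 105  56  93  93 103  99  84  71
247 161 162 159 180 176 176 167 104  55  71 100 104 103  73  58  68  92  98  98 100  96  81
249 161 162 188 132 178 177 173  60  75  55  58  60  56  60  54  96  95  94  91  93  93  75
251 158 163 168 160 176 177 178  88  58  60  58  58  57  56  86  96  95  96  96  96  90  83
253 156 167 168 151 177 177 178 140  94  82  79  72  78  89  93  96  96  94  95  90  86  87
255 156 121 159 175 176 177 177 179  89  96  97  96  94  94  96  96  96  97  97  92  69  80
257 155 107 114 149 172 177 175 178 182  94  95  94  96  94  96  98  95  96  88  73  82  85
259 154 104 106 112 138 167 176 179 136  96  98  97  95  96  98  93  97  91  89  67  82  85
```

The ring's centre and radius match a bearing flat at z=76 mm. Now to the cap.

```bash
python3 - <<'E'
from h import *
delta((.477,-.2815,.205))
E
```

```text
goal [ 0.477  -0.2815  0.205 ] pos [ 0.4924 -0.0123  0.2048] yaw 17.69 -> d mm [-9.650e+01  2.518e+02 -1.000e-01] roll None t 9.8 F [-1.3 -0.4  0.1] tiltz [-2.5e-03 -1.0e-04 -1.0e+00]
```

>>> {"method": "move_arm", "body": {"targets": [[-0.096,0.252,0,0],[-0.096,0.252,0,0],[-0.096,0.252,0,0],[-0.096,0.252,0,0],[-0.096,0.252,0,0],[-0.096,0.252,0,0],[-0.096,0.252,0,0],[-0.096,0.252,0,0]]}}

```text
time_s: 10.6
position: [0.4779, -0.2802, 0.2044]
orientation: [0.988, 0.154, -0.001, -0.001]
force: [1.1, 1.6, 0.7]
width: 0.997
gripper_force: 0.0
```

>>> {"method": "move_arm", "body": {"targets": [[0,0,0.03,0],[0,0,0.07,0],[0,0,0.1,0],[0,0,0.1,0],[0,0,0.1,0],[0,0,0.1,0]]}}

```text
time_s: 11.2
position: [0.4801, -0.2811, 0.1075]
orientation: [0.988, 0.154, 0.001, 0.001]
force: [0.6, -0.8, -0.0]
width: 1.001
gripper_force: 0.0
```

```bash
cat > capm.py <<'E'
from h import *
o,im,C=shot("wrist"); print(np.round(o["position"],4))
p=proj(C,(.477,-.2815,.036));print("pred",p,"r",299.8*.0165/(C[1][2]-.036))
u,v=p.astype(int); s=im[v-45:v+45,u-45:u+45]
h=cv2.cvtColor(s,cv2.COLOR_RGB2HSV)
m=((h[...,0]>80)&(h[...,0]<135)&(h[...,2]>35)).astype(np.uint8)
for c in cv2.findContours(m,cv2.RETR_EXTERNAL,cv2.CHAIN_APPROX_NONE)[0]:
    if cv2.contourArea(c)>150: print("blob",cv2.boundingRect(c+[u-45,v-45]))
for r in range(0,90,3): print(v-45+r,''.join("#" if m[r,k] else "." for k in range(0,90,2)))
g=cv2.medianBlur(cv2.cvtColor(s,cv2.COLOR_RGB2GRAY),3)
c=cv2.HoughCircles(g,cv2.HOUGH_GRADIENT,1,3,param1=80,param2=12,minRadius=16,maxRadius=26)
if c is not None:
    for x,y,r in c[0][:4]: print("hough",x+u-45,y+v-45,r,onz(C,(x+u-45,y+v-45),.036))
E
python3 capm.py
```

```text
[ 0.4801 -0.2811  0.1075]
pred [272.05259979 225.43468602] r 19.68308472858678
blob (254, 198, 37, 45)
180 .............................................
183 .............................................
186 .............................................
189 .............................................
192 .............................................
195 .............................................
198 .....................####....................
201 .................###########.................
204 ................##############...............
207 ...............################..............
210 ..............##################.............
213 ..............##################.............
216 ..............##################.............
219 ..............##################.............
222 ..............##################.............
225 ..............##################.............
228 ...............################..............
231 ...............################..............
234 ................###############..............
237 .................############................
240 ...................########..................
243 .............................................
246 .............................................
249 .............................................
252 .............................................
255 .............................................
258 .............................................
261 .............................................
264 .............................................
267 .............................................
hough 272.5 225.5 16.6 [ 0.47706258 -0.28189434  0.036     ]
hough 272.5 222.5 19.9 [ 0.47970877 -0.28104978  0.036     ]
hough 268.5 221.5 21.8 [ 0.47951539 -0.27742137  0.036     ]
hough 276.5 222.5 23.2 [ 0.48078189 -0.28440116  0.036     ]
```

The cap's top is centred at (272,222.5), giving (0.4797,-0.2810), which is right under the tool. I go down so the pads sit above its rim, then grip.

>>> {"method": "move_arm", "body": {"targets": [[0,0,0.04,0],[0,0,0.07,0],[0,0,0.09,0],[0,0,0.098,0],[0,0,0.1,0],[0,0,0.1,0],[0,0,0.1,0]], "grip": 0.075}}

```text
time_s: 11.95
position: [0.4797, -0.282, 0.0073]
orientation: [0.988, 0.154, 0.001, 0.001]
force: [-1.0, -0.1, 0.4]
width: 0.802
gripper_force: 0.0
```

>>> {"method": "move_arm", "body": {"targets": [[0,0,0,0],[0,0,0,0],[0,0,0,0],[0,0,0,0],[0,0,0,0],[0,0,0,0],[0,0,0,0],[0,0,0,0]], "grip": 0.02, "newtons": 40}}

```text
time_s: 12.75
position: [0.4785, -0.2813, 0.006]
orientation: [0.988, 0.154, -0.0, -0.0]
force: [0.2, 0.1, 0.5]
width: 0.331
gripper_force: 40.0
```

>>> {"method": "move_arm", "body": {"targets": [[0,0,-0.02,0],[0,0,-0.06,0],[0,0,-0.1,0],[0,0,-0.14,0],[0,0,-0.144,0],[0,0,-0.144,0],[0,0,-0.144,0]]}}

```text
time_s: 13.45
position: [0.4777, -0.281, 0.1488]
orientation: [0.988, 0.154, -0.001, -0.001]
force: [-0.1, 0.6, -0.8]
width: 0.329
gripper_force: 40.0
```

```bash
cat > hand.py <<'E'
from h import *
o,im,C=shot("wrist"); print(np.round(o["position"],4),np.round(o["force"],1),o["width"])
h=cv2.cvtColor(im[180:340,210:340],cv2.COLOR_RGB2HSV)
m=((h[...,0]>80)&(h[...,0]<135)&(h[...,2]>35)).astype(np.uint8)
g=h[...,2]
for r in range(10,130,4): print(180+r,' '.join("%3d"%g[r,k] for k in range(24,108,4)),''.join("#" if m[r,k] else "." for k in range(0,130,3)))
gg=cv2.medianBlur(cv2.cvtColor(im[180:340,210:340],cv2.COLOR_RGB2GRAY),3)
c=cv2.HoughCircles(gg,cv2.HOUGH_GRADIENT,1,4,param1=80,param2=12,minRadius=25,maxRadius=42)
M=imaging.get_calibration("wrist")["mount"];e=M[:3,3]
if c is not None:
    for x,y,r in c[0][:5]:
        d=M[:3,:3]@np.linalg.inv(C[0])@[x+210,y+180,1]; print("hough",x+210,y+180,r,e+d*(-.030-e[2])/d[2])
q=M[:3,:3].T@(np.array([0,0,-.030])-e); print("tool axis top at",(C[0]@q/q[2])[:2],"r",299.8*.0165/q[2])
E
python3 hand.py; python3 -c "
from h import *
delta((.4935,-.0122,.15))"
```

```text
[ 0.4777 -0.281   0.1488] [-0.1  0.6 -0.8] 0.3290129154119689
190 121 103 112 119 121 126 129 117 118 125 131 131 145 152 141 148 150 145 146 146 156 ............................................
194 107  99 107 113 116 121 122 119 120 120 125 145 156 154 148 145 148 144 138 143 149 ............................................
198 107 107 115 117 116 118 121 118 122 118 120 136 154 155 154 157 151 144 137 135 133 ............................................
202 108 113 131 124 130 117 124 123 117  91 107 127 145 152 153 157 154 151 141 128 100 ............................................
206  86  85 125 125 128 119 121  67  61  65  66  71  70  72  76 127 142 141 136  70  66 ............................................
210  62  63  66  65  67  63  61  68  59  61  60  67  71  71  72  81  72  72  68  71  71 ............................................
214  61  64  63  64  65  63  61  64  64  67  62  67  63  60  66  73  80  77  77  76  64 ............................................
218  58  62  57  60  64  59  63  63  65  63  64  63  55  58  63  70  75  81  80  78  74 ...................
[... 2791 characters left out ...]
##########....#...######...
306  76  19  15  79  79  85  89  97  98 105 106  98 118 128 126 119 120 121  20  26  55 ...######............####.#..#.....######.#.
hough 274.5 268.5 36.8 [ 0.0057493   0.00140417 -0.03      ]
hough 274.5 260.5 29.5 [ 0.01053357  0.00140116 -0.03      ]
hough 279.5 271.5 37.0 [ 0.00393552  0.0041565  -0.03      ]
hough 265.5 267.5 40.3 [ 0.00635092 -0.00352817 -0.03      ]
hough 271.5 277.5 30.2 [ 0.00027342 -0.00025317 -0.03      ]
tool axis top at [271.95816071 277.94515882] r 29.79181151594722
goal [ 0.4935 -0.0122  0.15  ] pos [ 0.4775 -0.2809  0.1484] yaw 17.69 -> d mm [  96.9 -251.1   -1.3] roll None t 13.5 F [-1.2 -0.1 -0.1] tiltz [-0.0027  0.0014 -1.    ]
```

The cap's top face is centred near (274.3,280), which gives tool offset x≈-1.1, y≈+1.3 mm. The bearing's bore had the same offset, so I use the same TCP goal.

>>> {"method": "move_arm", "body": {"targets": [[0.097,-0.251,0,0],[0.097,-0.251,0,0],[0.097,-0.251,0,0],[0.097,-0.251,0,0],[0.097,-0.251,0,0],[0.097,-0.251,0,0],[0.097,-0.251,0,0],[0.097,-0.251,0,0]]}}

```text
time_s: 14.3
position: [0.4939, -0.0133, 0.1488]
orientation: [0.988, 0.154, -0.001, 0.0]
force: [0.7, 0.7, -0.8]
width: 0.329
gripper_force: 40.0
```

>>> {"method": "move_arm", "body": {"targets": [[0,0,0,0],[0,0,0,0],[0,0,0,0],[0,0,0,0]]}}

```text
time_s: 14.7
position: [0.4947, -0.0137, 0.15]
orientation: [0.988, 0.153, 0.0, 0.0]
force: [-0.8, 0.8, -1.0]
width: 0.328
gripper_force: 40.0
```

```bash
python3 - <<'E'
from h import *
delta((.4935,-.0122,.114))
o,im,C=shot("wrist"); delta((.4935,-.0122,.114))
g=cv2.cvtColor(im,cv2.COLOR_RGB2HSV)[...,2]
m=((g>76)&(g<93)).astype(np.uint8); m[:250]=0; m[310:]=0; m[:,:244]=0; m[:,304:]=0
m=cv2.morphologyEx(m,cv2.MORPH_OPEN,np.ones((3,3)))
c=max(cv2.findContours(m,cv2.RETR_EXTERNAL,cv2.CHAIN_APPROX_NONE)[0],key=cv2.contourArea); print(cv2.boundingRect(c),cv2.fitEllipse(cv2.convexHull(c)))
# bearing outer-edge in view: shoulder region check: bright ring pixels
print([ (r,''.join('#' if x>150 else '.' for x in g[r,214:340:2])) for r in range(176,236,5)])
E
```

```text
goal [ 0.4935 -0.0122  0.114 ] pos [ 0.4947 -0.0137  0.15  ] yaw 17.61 -> d mm [-0.7 -1.8 36. ] roll None t 14.7 F [-0.8  0.8 -1. ] tiltz [ 1.e-04 -1.e-04 -1.e+00]
goal [ 0.4935 -0.0122  0.114 ] pos [ 0.4948 -0.0135  0.15  ] yaw 17.63 -> d mm [-0.8 -1.6 36. ] roll None t 14.75 F [ 0.5 -0.2  0.3] tiltz [ 1.e-04 -1.e-04 -1.e+00]
(248, 257, 54, 53) ((275.3739013671875, 282.8689880371094), (52.047637939453125, 56.80512619018555), 122.28861236572266)
[(176, '.....####...#################################...###...#########'), (181, '......######.######################################..##########'), (186, '.#....################.............################..##########'), (191, '......############......###########.....###########.###########'), (196, '#.....##########...#######.......#######...########.###########'), (201, '......#########.#####....##.......###..####..######.###########'), (206, '......############..##.#############...######.##..........#####'), (211, '..........##.###.##..####........#####.....####................'), (216, '............###.......................##.##.###................'), (221, '...............................................................'), (226, '##.............................................................'), (231, '##.............................................................')]
```

The bearing's arc is centred at u≈273 against the cap at 274.5, which agrees with the 1.6 mm sideways correction. Correct, then descend to just above ball contact (TCP z≈0.094).

>>> {"method": "move_arm", "body": {"targets": [[-0.001,-0.0015,0,0],[-0.001,-0.0015,0.01,0],[-0.001,-0.0015,0.02,0],[-0.001,-0.0015,0.03,0],[-0.001,-0.0015,0.036,0],[-0.001,-0.0015,0.042,0],[-0.001,-0.0015,0.042,0]]}}

```text
time_s: 15.45
position: [0.4928, -0.0117, 0.107]
orientation: [0.988, 0.154, -0.001, -0.0]
force: [0.4, 0.3, 0.1]
width: 0.328
gripper_force: 40.0
```

>>> {"method": "move_arm", "body": {"targets": [[0,0,0.003,0],[0,0,0.006,0],[0,0,0.008,0],[0,0,0.009,0],[0,0,0.01,0],[0,0,0.01,0]]}}

```text
time_s: 16.05
position: [0.4934, -0.0117, 0.098]
orientation: [0.988, 0.154, 0.0, 0.0]
force: [-0.2, 0.9, -1.0]
width: 0.327
gripper_force: 40.0
```

>>> {"method": "move_arm", "body": {"targets": [[0,0,0.001,0],[0,0,0.002,0],[0,0,0.003,0],[0,0,0.004,0],[0,0,0.005,0],[0,0,0.005,0]], "newtons": 50}}

```text
time_s: 16.65
position: [0.4935, -0.0117, 0.0931]
orientation: [0.988, 0.154, 0.0, 0.0]
force: [-0.4, 0.3, 3.8]
width: 0.328
gripper_force: 50.0
```

>>> {"method": "move_arm", "body": {"targets": [[0,0,0.001,0],[0,0,0.002,0],[0,0,0.002,0]]}}

```text
time_s: 16.95
position: [0.4935, -0.0117, 0.0912]
orientation: [0.988, 0.154, 0.0, 0.0]
force: [-1.2, -0.2, 6.5]
width: 0.326
gripper_force: 50.0
```

>>> {"method": "move_arm", "body": {"targets": [[0,0,0.001,0],[0,0,0.002,0],[0,0,0.002,0]]}}

```text
time_s: 17.25
position: [0.4935, -0.0117, 0.0895]
orientation: [0.988, 0.154, 0.0, 0.0]
force: [-1.9, -0.3, 9.2]
width: 0.324
gripper_force: 50.0
```

Ball contact is where expected, and force rises with the head spring. I continue to the click.

>>> {"method": "move_arm", "body": {"targets": [[0,0,0.0005,0],[0,0,0.001,0],[0,0,0.001,0]]}}

```text
time_s: 17.55
position: [0.4936, -0.0117, 0.0888]
orientation: [0.988, 0.154, 0.0, 0.0]
force: [-2.7, 0.5, 11.2]
width: 0.327
gripper_force: 50.0
```

>>> {"method": "move_arm", "body": {"targets": [[0,0,0.0005,0],[0,0,0.001,0],[0,0,0.001,0]]}}

```text
time_s: 17.85
position: [0.4936, -0.0117, 0.0879]
orientation: [0.988, 0.154, 0.0, 0.0]
force: [-2.1, -0.1, 12.9]
width: 0.328
gripper_force: 50.0
```

>>> {"method": "move_arm", "body": {"targets": [[0,0,0.0005,0],[0,0,0.001,0],[0,0,0.001,0]]}}

```text
time_s: 18.15
position: [0.4936, -0.0117, 0.087]
orientation: [0.988, 0.154, 0.0, 0.0]
force: [-2.3, 0.3, 14.3]
width: 0.326
gripper_force: 50.0
```

>>> {"method": "move_arm", "body": {"targets": [[0,0,0.0005,0],[0,0,0.001,0],[0,0,0.001,0]]}}

```text
time_s: 18.45
position: [0.4936, -0.0117, 0.0862]
orientation: [0.988, 0.154, 0.0, 0.0]
force: [-3.1, 0.2, 15.7]
width: 0.324
gripper_force: 50.0
```

Force is 15.7 N, a bit over the stated range, with a side force of -3 N in x. That suggests I'm slightly too far in +x, so I ease back 1 mm.

>>> {"method": "move_arm", "body": {"targets": [[-0.0005,0,0,0],[-0.001,0,0,0],[-0.001,0,0,0]]}}

```text
time_s: 18.75
position: [0.4935, -0.0118, 0.0864]
orientation: [0.988, 0.154, 0.001, 0.0]
force: [-1.5, 1.1, 15.8]
width: 0.328
gripper_force: 50.0
```

```bash
python3 - <<'E'
from h import *
F=[];P=[]
for i in range(4): o,im,C=shot("wrist"); F.append(np.r_[o["force"],o["moment"]]);P.append(o["position"])
print(np.mean(F,0).round(2),np.mean(P,0).round(5))
E
```

```text
[-1.65  0.71 15.34  0.28  0.5   0.02] [ 0.49352 -0.01175  0.08641]
```

>>> {"method": "move_arm", "body": {"targets": [[-0.0007,0,0,0],[-0.0015,-0.0005,0,0],[-0.0015,-0.0005,0.0005,0],[-0.0015,-0.0005,0.0005,0]]}}

```text
time_s: 19.35
position: [0.4933, -0.0117, 0.0862]
orientation: [0.988, 0.154, 0.003, 0.0]
force: [-0.2, 0.4, 16.0]
width: 0.328
gripper_force: 50.0
```

>>> {"method": "move_arm", "body": {"targets": [[0,0,0.0005,0],[0,0,0.0005,0]]}}

```text
time_s: 19.55
position: [0.4933, -0.0118, 0.0858]
orientation: [0.988, 0.154, 0.003, 0.0]
force: [-0.3, 1.1, 17.2]
width: 0.329
gripper_force: 50.0
```

Force reached 17 N (head about 7 mm) without a click, so the lip may be sticking on the balls. I turn the cap back and forth at this depth to break the friction.

>>> {"method": "move_arm", "body": {"targets": [[0,0,0,6],[0,0,0,10],[0,0,0,4],[0,0,0,-4],[0,0,0,-10],[0,0,0,-4],[0,0,0,0],[0,0,0,0]]}}

```text
time_s: 20.35
position: [0.4922, -0.0108, 0.0838]
orientation: [0.988, 0.154, 0.001, -0.0]
force: [2.2, 3.2, -4.2]
width: 0.325
gripper_force: 50.0
```

```bash
python3 - <<'E'
from h import *
F=[];P=[]
for i in range(2): o,im,C=shot("wrist"); F.append(np.r_[o["force"],o["moment"]]);P.append(o["position"])
print(np.mean(F,0).round(2),np.mean(P,0).round(5),o["orientation"])
T=R.from_quat(o["orientation"]).as_matrix()
g=cv2.cvtColor(im,cv2.COLOR_RGB2HSV)[...,2]
for r in range(196,312,4): print(r,' '.join("%3d"%x for x in g[r,222:330:5]))
# bearing far outer edge expected rows at column of axis for head sink s
tx=np.array([T[0,0],T[1,0],0])
for s in(0,.004,.007): 
  print(s,[proj(C,np.array([.4935,-.0122,z-s])+tx*x).round(1) for x,z in((.031,.076),(.013,.076),(.031,.060))])
E
```

```text
[ 2.79  3.5  -4.16  0.87 -0.8   0.03] [ 0.49214 -0.01085  0.08379] [ 9.87912967e-01  1.55004473e-01  1.21853257e-03 -3.11716132e-04]
196 196 190 194 193 191 193 191 190 193 189 109 152 190 183 191 186 185 185 186 186 189 187
200 194 194 192 195 196 192 190 171  67  81 102  94  71  59 183 187 186 184 185 184 185 186
204 191 192 195 193 193 190  82 100  60 108 114 116 113  92  57  85 152 184 185 186 184 175
208 193 193 194 197 193 123 102 110 121 129 184 195 175 127 114  94  92 182 189 185 185 185
212 192 194 196 196 171 100 117 151 248 250 251 248 248 246 242 187 102  98 185 186 184 178
216 193 192 195 193 100 117 236 246 247 182 103  92 107 175 241 240 230 101 112 179 133 106
220 190 190 188 184 112 240 244 159  76 252  75 155 231  80 147 150 232 231  92  92  92  90
224 129 150 133 107 224 237 114  85  76 143 144 151 144  93 245  82 107 235 216  92  89  90
228  97  94  93  95 126 126  86 123 118 219 226 228 227 217 149  80 131 142 224  90  94  90
232  95  94  94 119 121  41  38 105  94 138 177 166 124 136 228 161 242  93 230 119  94  93
236  94  97  95 124  79 147  65  80  84 160  96
[... 1224 characters left out ...]
 103 108 107 106
292 107 104 107  85  18 108  83  83  84  80  82  81  77  82  82  87  49  24  98 105 108 106
296 105 105 106  46  22 149 132  81  81  82  81  80  80  81  85  79  68  24  64 109 105 104
300 106 106 106  23  22 163 161 101  85  83  83  80  82  82  74  73  78  12  39 107 105 107
304 105 108 106  26  23 165 159 158  86  79  84  81  77  83  80  81  82  17  27 104 105 108
308 107 106 104  30  26 162 159 165  83  77  73  72  78  80  83  83  78  15  32 107 104 103
0 [array([274.9, 205. ]), array([274.9, 231.4]), array([274.9, 199.3])]
0.004 [array([274.9, 203.5]), array([274.9, 229.4]), array([274.8, 198. ])]
0.007 [array([274.9, 202.4]), array([274.9, 228. ]), array([274.8, 197.1])]
```

It clicked: the force fell from +17 N to -4 N. I undo most of the side shift, then keep pressing down until the roof meets the tip and the head sinks about 4 mm (10 to 11 N).

>>> {"method": "move_arm", "body": {"targets": [[0.0006,-0.0005,0.0005,0],[0.0012,-0.001,0.001,0],[0.0012,-0.001,0.002,0],[0.0012,-0.001,0.002,0]]}}

```text
time_s: 20.85
position: [0.4922, -0.0109, 0.0822]
orientation: [0.988, 0.154, 0.001, 0.0]
force: [2.4, 2.5, 2.2]
width: 0.326
gripper_force: 50.0
```

>>> {"method": "move_arm", "body": {"targets": [[0,0,0.001,0],[0,0,0.002,0],[0,0,0.002,0]]}}

```text
time_s: 21.15
position: [0.4922, -0.0109, 0.0803]
orientation: [0.988, 0.154, 0.001, 0.0]
force: [1.8, 1.3, 6.8]
width: 0.326
gripper_force: 50.0
```

>>> {"method": "move_arm", "body": {"targets": [[0,0,0.0008,0],[0,0,0.0017,0],[0,0,0.0017,0],[0,0,0.0017,0],[0,0,0.0017,0]]}}

```text
time_s: 21.65
position: [0.4922, -0.0109, 0.079]
orientation: [0.988, 0.154, 0.001, 0.0]
force: [1.3, 1.2, 8.6]
width: 0.328
gripper_force: 50.0
```

```bash
python3 - <<'E'
from h import *
F=[];P=[]
for i in range(5): o,im,C=shot("wrist"); F.append(o["force"]);P.append(o["position"])
print(np.mean(F,0).round(2),np.mean(P,0).round(5),o["width"],o["time_s"])
T=R.from_quat(o["orientation"]).as_matrix();tx=np.array([T[0,0],T[1,0],0])
g=cv2.cvtColor(im,cv2.COLOR_RGB2GRAY).astype(int)
print(g[190:250,274].tolist())
for s in(0,.004,.007): print(s,[proj(C,np.array([.4925,-.0115,z-s])+tx*x)[1].round(1) for x,z in((.031,.076),(.031,.060))])
E
```

```text
[1.82 1.22 8.83] [ 0.49221 -0.0109   0.07901] 0.32697575896128034 21.85
[181, 182, 182, 179, 182, 181, 174, 119, 66, 60, 86, 95, 74, 78, 105, 119, 119, 119, 140, 235, 250, 250, 249, 249, 247, 207, 121, 80, 76, 74, 71, 75, 73, 84, 135, 167, 185, 215, 194, 141, 113, 136, 164, 167, 126, 94, 80, 74, 70, 67, 65, 70, 66, 66, 63, 64, 66, 61, 63, 69]
0 [np.float64(208.2), np.float64(202.1)]
0.004 [np.float64(206.5), np.float64(200.7)]
0.007 [np.float64(205.4), np.float64(199.7)]
```

The steady 8.8 N means about 3.4 mm sunk, and the geometry puts the cap home. I press 0.8 mm more for margin and hand in.

>>> {"method": "move_arm", "body": {"targets": [[0,0,0.0004,0],[0,0,0.0008,0],[0,0,0.0008,0],[0,0,0.0008,0],[0,0,0.0008,0],[0,0,0.0008,0],[0,0,0.0008,0]]}}

```text
time_s: 22.6
position: [0.4922, -0.0109, 0.0783]
orientation: [0.988, 0.154, 0.001, 0.0]
force: [1.8, 2.7, 11.0]
width: 0.328
gripper_force: 50.0
```

```bash
python3 - <<'E'
from h import *
from rig import env
o=readout.get_obs(); print(o["position"],o["force"],o["time_s"])
if 6<o["force"][2]<15: print(env.finish_job())
E
```

```text
[ 0.49221025 -0.01087546  0.07833215] [ 1.83282236  2.73679598 11.04770799] 22.6
the job is handed in; nothing more can be done
None
```

I handed the job in at 22.6 s: the smaller bearing is seated on the shoulder and the cap clicked home, still gripped and pressed at about 11 N with the head sunk about 4 mm; the click took about 17 N (head about 7 mm down) and a twist of the cap, more than the 7–14 N stated.

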